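Run the electrical test on a loaded circuit board

ROBOT

A 6-joint arm with a two-finger parallel gripper is mounted at the origin on the work surface. World frame = base frame: x ahead of the robot, y to its left, z up, the work surface at z = 0. Lengths are in m, angles in rad, forces in N, time in s.
With the tool pointing down it reaches from about 0.375 to 0.975 m from the base axis. Payload 3.8 kg.
Tool frame: the origin (TCP) lies midway between the tips of the shut fingers; the grasp point (between the pads) lies 19 mm behind it; z points along the fingers, y is the line along which they close (so a half turn about z gives the same grasp; the last joint's range is limited). The gripper opens to 85 mm and grips with 20 to 120 N. Pads are 22 mm wide; open, the fingers measure 114 mm over their backs; the gripper's body (76 mm by 85 mm) begins 54 mm behind the grasp point. The pads swing forward as they close: fully open they stand 13 mm farther back than shut.
Start: joints at [1.152, 0.264, 1.604, -0, 1.274, -0.037], TCP at [0.251, 0.626, 0.231] pointing down, gripper open.
Joint ranges: [-2.63, 2.63], [-0.94, 2.18], [0.31, 2.57], [-1.31, 4.45], [0, 2.66], [-2.55, 2.55]. Speed limits (rad/s): [2.57, 2.57, 3.14, 3.14, 3.14, 3.14].

INTERFACE

Orientations are given as a rotation vector (axis times angle).
In Python, from workcell import read_state, vision, ticket gives the robot as it stands. The module is installed in compiled form; this text tells all that it offers.
- The arm moves only by the tool jog_arm, never from a script. Its arguments are lists of equal length, an entry for each row: "turn": the turn, a rotation vector about the tool's x, y, z in rad, a list of three; "delta_pos": the shift along the tool's x, y, z in m, a list of three; "gripper": the finger opening in m, from 0 to 0.0854. In form: {"turn": [[rx, ry, rz], ...], "delta_pos": [[dx, dy, dz], ...], "gripper": [gripper, ...]}. A call has 1 to 20 rows; each row shifts and turns the commanded pose from where the row before left it, along the tool's axes as they then stand; what a row does not reach is not made up. A row lasts 1/12 s, in which the tool goes at most 41.7 mm and 7.16 degrees, less where a joint would pass 70% of its speed; a pose out of reach is approached as far as the arm can. A call with a gripper value outside its range is refused whole. The fingers move at their own pace and stop on an object; "grip_force" is the grip in N (left out, the last holds). Time passes only in rows, so rows that do not move let the fingers close. It gives the time, the measured TCP pose, the force, the opening and the grip force at its end, in the units of the state.
- read_state(): the state, without advancing time (a new reading comes with each control period).
- vision.read_camera(name): name is "scene" or "top" or "wrist"; returns the picture (480x640x3 uint8, red, green, blue); there is no depth.
- vision.calibration(name): a dict with "vfov" (degrees; the focal length in pixels is half the picture's height over the tangent of half this angle, whatever the lens; pixels are square), "cx", "cy" (the principal point, pixels), "dist" ([k1, k2, p1, p2, k3] as OpenCV has them; the pictures are not rectified), "R" (3x3) and "t" (3): a world point X has camera coordinates R X + t; the wrist camera has in their place "mount" (4x4, takes a point from camera to tool coordinates, whose origin is the TCP and whose axes are the flange's). Camera axes: x right, y down, z forward; pixel columns grow to the right and rows downward; lengths in m; the calibration is good to about 2 mm. A picture is of the moment at which its call begins: read the wrist's pose just before it. calibration takes no time and is no camera call.
- ticket.finish_job(): hands the job in; it is judged then, once.
The state is a dict: "time": time; "q": joint angles; "joint_vel": joint speeds; "joint_torque": joint torques, N m; "tool_pos": TCP position; "tcp_rot": TCP orientation; "wrist_force": force on the tool from outside, world axes, zero at the start; "torque": the same for the moment, N m; "width": opening from 0.0 (shut) to 1.0 (fully open); "grip_force": force on a finger pad.
Only numpy, scipy, OpenCV 4.12 (cv2) and the standard library are available. Lean on these libraries where they do the work, as an engineer would, in place of code of your own. Each camera call takes 0.05 s, during which the arm holds its last target. There are 200 camera calls.

TASK

A circuit board is loaded in the test fixture, whose lid stands open. Push the lid down until it is fully shut, without slamming it; only then switch the test supply on by pressing the raised end of the black rocker on the control box right down, and last press the green start button right in and let it go. Press and push only: lift nothing, the lid included, and leave the red stop button and everything else on the bench alone.

Things in the scene. Friction and masses are not known exactly. Their poses are not given: they have to be found in the camera images.
- fixture: Board test fixture fixed to the bench: dark box 260 (x) x 230 (y) x 78 mm with an 8 mm aluminium top plate, top at 86 mm; on it a grey nest with a green circuit board. Origin: centre of the underside, on the bench; its x points away from the robot side (towards the hinge), z up. The hinge blocks at its back are 132 mm high.
- lid_hinge (a point): Centre of the lid's hinge axis, 105 mm behind the fixture's origin (+x) and 120 mm above the bench. The axis is along the fixture's y.
- lid (a joint): Hinged fixture lid: aluminium frame 204 mm wide, 15 mm thick, clear window, 0.6 kg, reaching 220 mm from the hinge towards the robot, plus a black lip to 234 mm. Value in rad: 0 = shut and level (frame 112.5 to 127.5 mm above the bench); grows as the front edge rises; starts at 0.5 to 0.85; stop at 1.05. Its stiff hinge holds any angle; 3 to 8 N down on the front rail moves it.
- lid_push (a point): Middle of the top face of the blue push pad (26 x 110 mm, 3 mm thick) on the lid's front rail: 205 mm from the hinge axis along the lid and 10.5 mm above the lid's mid plane (which passes through the axis). 130.5 mm above the bench when the lid is shut. Its z axis is the normal of the lid's top.
- control_box: Light grey console fixed to the bench, 130 (x) x 210 (y) mm. Origin: centre of the underside; x points away from the robot side. Its top panel slopes 0.175 rad, rising along +x, its middle 60 mm above the bench. In a row along y: black rocker at y = +62, green button at 0, red mushroom stop at -62 mm. Two pilot lamps 46 mm behind rocker and green button stand 10 mm high.
- rocker (a joint): Supply rocker switch, black, 32 mm along the panel's slope x 24 mm, in a frame 42 x 35 mm that stands 3 mm above the panel. Joint value in rad: 0 = off (start), the far end (+x, with a white bar) stands raised; 0.42 = on, far end down and near end (white ring) raised. It moves stiffly and stays where it is left; 2 to 4 N on the raised end moves it: press it to its stop.
- rocker_pivot (a point): Middle of the rocker's top, the bottom of its shallow V; 6 mm above the panel. Its x axis, seen from above, runs from the near end to the far end when off.
- rocker_on_end (a point): Point on the top of the rocker's far half (the end that is raised when off), 11 mm from the middle towards the end. It goes down 5 mm as the rocker is thrown.
- green (a joint): Travel of the green start button, m: 0 = out, 0.006 = fully in; spring return, 5 N at the bottom.
- green_top (a point): Centre of the green button's flat top, 24 mm across, 14 mm above the panel when out; a steel bezel 30 mm across and 4 mm high surrounds it. It is pressed square to the panel (a vertical push also works).
- stop (a joint): Travel of the red stop button, m: 0 = out, 0.006 = fully in; spring return, 8 N at the bottom. Not to be pressed.
- stop_top (a point): Top of the red mushroom stop button, 40 mm across, 29 mm above the panel, on a yellow disc of 60 mm.
- screwdriver: Bystander: loose yellow-handled screwdriver, 170 mm, lying between fixture and control box. Origin: middle of the underside.
- bottle: Bystander: loose white dispenser bottle, 48 mm across, 115 mm high. Origin: centre of the underside.
- spool: Bystander: loose blue solder spool, 58 mm across, 42 mm high. Origin: centre of the underside.
- multimeter: Bystander: loose yellow and black multimeter lying flat, 85 x 165 x 45 mm. Origin: centre of the underside.
- cutters: Bystander: loose side cutters with red handles lying flat, 120 mm long, 12 mm high, near the robot's base. Origin: underside of the pivot.
- board_tray: Bystander: loose black tray with a spare green board, 130 x 170 x 22 mm. Origin: centre of the underside.

How it is judged:
On the way, in this order (a step that is already met when the one before it is completed fails the run):
1. the lid is pushed fully shut (within 0.03 rad) (value of joint lid below 0.03 rad), for 0.2 s.
2. the supply rocker is thrown to on (value of joint rocker above 0.33 rad and value of joint lid below 0.03 rad), for 0.2 s.
3. the green start button is pressed in at least 4 mm of its 6 mm, with the lid shut and the supply on (all of step 2 and value of joint green above 0.004 m), for 0.05 s.
At the end, for the whole second after the job is handed in: The lid is shut within 0.03 rad, the rocker is on (over 0.33 of 0.42 rad), the green button has been pressed and is out again, the red button is out, and every loose thing is within 20 mm of where it stood (all of step 2 and value of joint each of green, stop below 0.001 m and distance of each of screwdriver, bottle, spool, multimeter, board_tray, cutters from where it was at the start of the episode below 0.02 m); the robot touches nothing.
It fails at once if the supply rocker is switched over while the lid is not shut (over 0.05 rad) (value of joint rocker above 0.21 rad and value of joint lid above 0.05 rad).
It fails at once if the green button is pressed (over 2 mm) while the lid is not shut or the supply is off (value of joint green above 0.002 m and (value of joint lid above 0.05 rad or value of joint rocker below 0.21 rad)).
It fails at once if the red stop button is pressed (over 2 mm) (value of joint stop above 0.002 m).
It fails at once if the lid is slammed (faster than 3 rad/s) or lifted (opening faster than 0.2 rad/s, or past 0.92 rad) (velocity of joint lid below -3 rad/s or value of joint lid above 0.92 rad or (velocity of joint lid above 0.2 rad/s and value of joint lid above 0.1 rad)).
It fails at once if a loose thing is moved, lifted or carried (over 20 mm) or tipped (distance of any of screwdriver, bottle, spool, multimeter, board_tray, cutters from where it was at the start of the episode above 0.02 m or angle between bottle's own z axis and vertical above 0.5 rad).
It also fails if it takes over 51 s, if anything falls off the work surface, if the arm or the gripper's body presses on something with over 40 N, if the wrist force passes 120 N, or if a joint passes its speed limit or range.

## Working session

There is one attempt and no reset: what is moved stays moved. The work goes in short steps, Python scripts to look and compute and a tool call to move; the robot and the scene stay as the last step left them, time stands still between calls to the robot, and variables do not carry over. Pictures are saved under pics/ and viewed, at most 10 in all, crops included, and the job is handed in when it is done.

Besides the shell and the picture viewer there is one more tool, called after "Emit:" in YAML: its name, and indented under it one key for each argument. jog_arm: Moves the arm, as the interface text tells. Its arguments: {"type":"object","properties":{"turn":{"type":"array","items":{"type":"array","items":{"type":"number"}}},"delta_pos":{"type":"array","items":{"type":"array","items":{"type":"number"}}},"gripper":{"type":"array","items":{"type":"number"}},"grip_force":{"type":"number"}},"required":["turn","delta_pos","gripper"]}

```bash
mkdir -p pics; python3 - <<'E'
from workcell import read_state, vision
import cv2, numpy as np
s=read_state(); print({k:np.round(v,4).tolist() for k,v in s.items()})
for n in ["scene","top"]:
    im=vision.read_camera(n); cv2.imwrite(f"pics/{n}0.png",im[:,:,::-1])
    c=vision.calibration(n); print(n,{k:np.round(v,4).tolist() for k,v in c.items()})
print(vision.calibration("wrist"))
E
```

```text
{'time': 0.0, 'q': [1.1521, 0.2647, 1.6054, -0.0, 1.2737, -0.0369], 'joint_vel': [0.0014, 0.0008, 0.0017, -0.0009, 0.001, 0.0017], 'joint_torque': [-0.0017, -51.5108, -36.7317, -0.0002, 0.0128, -0.0], 'tool_pos': [0.2512, 0.6257, 0.23], 'tcp_rot': [-0.596, -3.084, 0.0034], 'wrist_force': [-0.9322, 0.5096, 0.1085], 'torque': [0.0467, 0.0202, 0.0499], 'grip_force': 0.0, 'width': 1.0013}
scene {'vfov': 48.8185, 'cx': 317.0839, 'cy': 239.3373, 'dist': [0.0523, 0.0, 0.0, 0.0, 0.0], 'R': [[0.5522, 0.8337, 0.0042], [0.6016, -0.3951, -0.6942], [-0.5771, 0.3859, -0.7197]], 't': [-0.317, -0.2813, 1.6104]}
top {'vfov': 42.8982, 'cx': 318.2181, 'cy': 236.3055, 'dist': [-0.1935, 0.0, 0.0, 0.0, 0.0], 'R': [[0.004, -1.0, -0.0059], [-0.9976, -0.0036, -0.0688], [0.0687, 0.0061, -0.9976]], 't': [0.0004, 0.57, 1.4161]}
{'vfov': 61.45340712590314, 'cx': 319.115656719514, 'cy': 239.88409887299522, 'dist': array([-0.01415397,  0.        ,  0.        ,  0.        ,  0.        ]), 'mount': array([[ 8.07433746e-05, -9.52581738e-01, -3.04282807e-01,
         7.86487562e-02],
       [ 9.99999797e-01,  2.69391520e-04, -5.77995471e-04,
         5.02865820e-04],
       [ 6.32559138e-04, -3.04282698e-01,  9.52581566e-01,
        -1.42571340e-01],
       [ 0.00000000e+00,  0.00000000e+00,  0.00000000e+00,
         1.00000000e+00]])}
```

View pics/scene0.png

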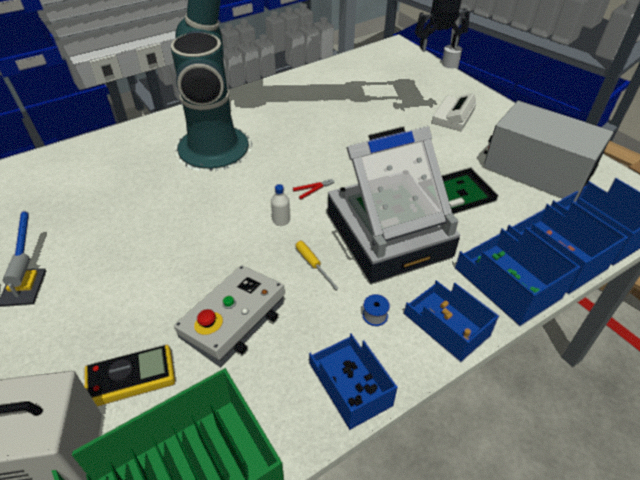

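View pics/top0.png

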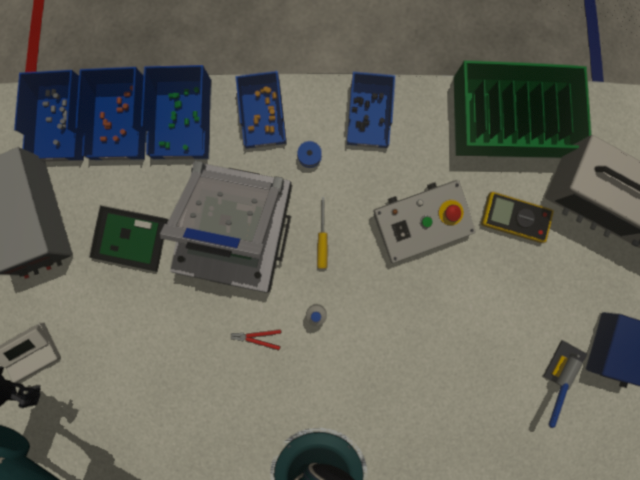

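The scene camera shows the open lid with its blue pad near (392,142), the control box with rocker (248,285), green (229,301) and red (207,317). In the top view the pad is at (212,239), rocker (400,231), green (427,222) and red (452,213).

```bash
cat > h.py <<'E'
import cv2, numpy as np
from workcell import read_state, vision
from scipy.spatial.transform import Rotation as Ro
def cal(n,s=None):
    c=vision.calibration(n); f=240/np.tan(np.radians(c["vfov"])/2)
    K=np.array([[f,0,c["cx"]],[0,f,c["cy"]],[0,0,1]]); d=np.array(c["dist"],float)
    if n=="wrist":
        M=np.eye(4); M[:3,:3]=Ro.from_rotvec(s["tcp_rot"]).as_matrix(); M[:3,3]=s["tool_pos"]
        M=M@c["mount"]; return K,d,M[:3,:3],M[:3,3]
    R=np.array(c["R"]); return K,d,R.T,-R.T@np.array(c["t"])
def ray(n,p,s=None):
    K,d,R,o=cal(n,s); x=cv2.undistortPoints(np.array([[p]],float),K,d)[0,0]
    v=R@[x[0],x[1],1]; return o,v/np.linalg.norm(v)
def plane(n,p,z,s=None):
    o,v=ray(n,p,s); return o+v*(z-o[2])/v[2]
def tri(rs):
    A=sum(np.eye(3)-np.outer(v,v) for o,v in rs); b=sum((np.eye(3)-np.outer(v,v))@o for o,v in rs)
    P=np.linalg.solve(A,b); return P,max(np.linalg.norm(np.cross(P-o,v)) for o,v in rs)
def project(n,P,s=None):
    K,d,R,o=cal(n,s); return cv2.projectPoints(np.array([P],float),cv2.Rodrigues(R.T)[0],-R.T@o,K,d)[0][0,0]
RNG={"blue":[(105,120,50),(130,255,255)],"green":[(50,90,40),(90,255,255)],"red":[(0,150,80),(8,255,255)]}
def blob(im,col,box):
    x0,y0,x1,y1=box; hsv=cv2.cvtColor(im,cv2.COLOR_RGB2HSV)[y0:y1,x0:x1]
    m=cv2.inRange(hsv,*map(np.array,RNG[col])); cs,_=cv2.findContours(m,cv2.RETR_EXTERNAL,cv2.CHAIN_APPROX_NONE)
    c=max(cs,key=cv2.contourArea); M=cv2.moments(c); r=cv2.minAreaRect(c)
    return np.array([M["m10"]/M["m00"]+x0,M["m01"]/M["m00"]+y0]),cv2.boxPoints(r)+[x0,y0],M["m00"]
E
python3 - <<'E'
from h import *
np.set_printoptions(precision=4,suppress=True)
im={n:cv2.imread(f"pics/{n}0.png")[:,:,::-1].copy() for n in("top","scene")}
B={"blue":[(175,220,250,255),(360,125,425,160)],"green":[(415,210,440,235),(218,292,240,310)],"red":[(440,200,470,225),(192,306,220,330)]}
for c,(bt,bs) in B.items():
    t=blob(im["top"],c,bt); s=blob(im["scene"],c,bs)
    print(c,t[0],t[2],s[0],s[2],*tri([ray("top",t[0]),ray("scene",s[0])]))
    if c=="blue": print(t[1],s[1])
# zooms
a=cv2.resize(im["top"][155:300,160:300],None,fx=4,fy=4,interpolation=3)
b=cv2.resize(im["top"][170:275,365:485],None,fx=5,fy=5,interpolation=3)[:580]
h=min(a.shape[0],525); 
cv2.imwrite("pics/boxzoom.png",b[:,:,::-1])
E
```

```text
blue [211.2487 237.5512] 421.5 [390.5513 141.3053] 469.5 [0.5499 0.2108 0.2663] 0.0002767466949360411
[[183.5    236.5   ]
 [185.2308 227.8462]
 [238.6923 238.5385]
 [236.9615 247.1923]] [[367.456  140.9326]
 [410.8213 129.5207]
 [413.9042 141.2358]
 [370.5389 152.6477]]
green [426.7129 221.5231] 68.5 [228.0787 300.7847] 80.5 [ 0.6016 -0.245   0.0687] 0.0006965895470026661
red [452.6816 212.9084] 156.5 [205.858  317.1446] 189.0 [ 0.6208 -0.3036  0.0777] 0.000713922271307615
```

View pics/boxzoom.png

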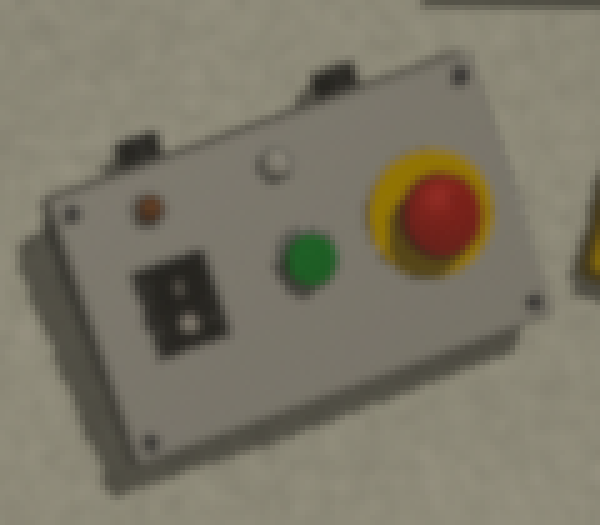

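The zoom shows the rocker frame (off: white bar on the far half, ring on the near half), green and red caps, lamps and panel screws clearly; screws at zoom (71,214), (460,75), (535,302), (150,442).

```bash
python3 - <<'E'
from h import *
np.set_printoptions(precision=4,suppress=True)
L=tri([ray("top",(184.4,232.2)),ray("scene",(412.4,135.4))])
R=tri([ray("top",(237.8,242.9)),ray("scene",(369,146.8))])
print(L,R); d=L[0]-R[0]; print("pad len",np.linalg.norm(d),"yaw",np.arctan2(-d[0],d[1]))
yaw=np.arctan2(-d[0],d[1]); P=np.array([.5499,.2108,.2663])
th=np.linspace(.5,.9,4001); th=th[np.argmin(abs(.12+.205*np.sin(th)+.0105*np.cos(th)-P[2]))]
fx=np.array([np.cos(yaw),np.sin(yaw)]); H=P[:2]+fx*(.205*np.cos(th)-.0105*np.sin(th))
print("theta",th,"hinge",H,"shut pad",H-fx*.205)
# box
z=lambda p:(np.array(p)/5+[365,170])
# box frame plane: iterate yaw
g=plane("top",(426.7,221.5),.0738); print("green",g)
sl=.175
scr=[z(p) for p in[(71,214),(460,75),(535,302),(150,442)]]
yb=.35
for i in range(3):
    bx=np.array([np.cos(yb),np.sin(yb),0]); n=np.array([-np.sin(sl)*bx[0],-np.sin(sl)*bx[1],np.cos(sl)])
    c=g-.014*n
    def pp(px,h):
        o,v=ray("top",px); return o+v*((c+h*n-o)@n)/(v@n)
    S=[pp(s,.001) for s in scr]; e=S[0]-S[1]+S[3]-S[2]; yb=np.arctan2(-e[0],e[1])
r=pp((452.68,212.9),.029); k=pp(z((181,304)),.003)
by=np.array([-bx[1],bx[0],0]); ux=np.cross(by,n)
for nm,q in [("red",r),("rock",k),("scr",np.mean(S,0))]: print(nm,q,"rel",(q-c)@ux,(q-c)@by,(q-c)@n)
print("yawbox",yb,"n",n)
s=read_state(); print(Ro.from_rotvec(s["tcp_rot"]).as_matrix())
E
```

```text
(array([0.5604, 0.2647, 0.2673]), np.float64(0.0006286409602511739)) (array([0.5397, 0.1583, 0.2663]), np.float64(0.0003448207583217496))
pad len 0.10839972793675354 yaw -0.19239415298604895
theta 0.7422 hinge [0.6912 0.1833] shut pad [0.49   0.2225]
green [ 0.6009 -0.2447  0.0738]
red [ 0.6194 -0.3019  0.0887] rel 0.0005267946494556391 -0.06005367666402414 0.02899999999999983
rock [ 0.5803 -0.1875  0.0626] rel -0.0018645579080165866 0.06078766206904568 0.0030000000000001505
scr [ 0.6018 -0.2458  0.0607] rel -0.0018593179463950206 -0.0013332471196652689 0.0010000000000001132
yawbox 0.34715253432480764 n [-0.1637 -0.0592  0.9847]
[[-0.928   0.3726 -0.0009]
 [ 0.3726  0.928  -0.0019]
 [ 0.0001 -0.0021 -1.    ]]
```

Emit:
jog_arm:
  turn:
    - [0,0,0]
    - [0,0,0]
    - [0,0,0]
    - [0,0,0]
    - [0,0,0]
    - [0,0,0]
    - [0,0,0]
    - [0,0,0]
    - [0,0,0]
    - [0,0,0]
    - [0,0,0]
    - [0,0,0]
    - [0,0,0]
    - [0,0,0]
    - [0,0,0]
    - [0,0,0]
    - [0,0,0]
    - [0,0,-0.095]
    - [0,0,-0.095]
    - [0,0,0]
  delta_pos:
    - [0,0,-0.033]
    - [0,0,-0.033]
    - [0,0,-0.034]
    - [-0.0313,-0.0194,0]
    - [-0.0313,-0.0194,0]
    - [-0.0313,-0.0194,0]
    - [-0.0313,-0.0194,0]
    - [-0.0313,-0.0194,0]
    - [-0.0313,-0.0194,0]
    - [-0.0313,-0.0194,0]
    - [-0.0313,-0.0194,0]
    - [-0.0313,-0.0194,0]
    - [-0.0313,-0.0194,0]
    - [-0.0313,-0.0194,0]
    - [-0.0313,-0.0194,0]
    - [-0.0313,-0.0194,0]
    - [-0.0313,-0.0194,0]
    - [0,0,0]
    - [0,0,0]
    - [0,0,0]
  gripper: [0,0,0,0,0,0,0,0,0,0,0,0,0,0,0,0,0,0,0,0]

```text
time: 1.77
tool_pos: [0.5571, 0.21, 0.3305]
tcp_rot: [-0.3, -3.126, 0.001]
wrist_force: [0.6, 0.2, 0.4]
width: -0.001
grip_force: 0.0
```

```bash
python3 - <<'E'
from h import *
s=read_state(); im=vision.read_camera("wrist"); cv2.imwrite("pics/w1.png",im[:,:,::-1])
print(np.round(Ro.from_rotvec(s["tcp_rot"]).as_matrix(),3),s["tool_pos"],project("wrist",[.5499,.2108,.2663],s),project("wrist",s["tool_pos"],s))
E
```

```text
[[-0.982  0.19  -0.001]
 [ 0.19   0.982 -0.   ]
 [ 0.001 -0.001 -1.   ]] [0.55714768 0.20998164 0.33046107] [317.17252956 249.28236088] [317.6817816  319.36448609]
```

View pics/w1.png

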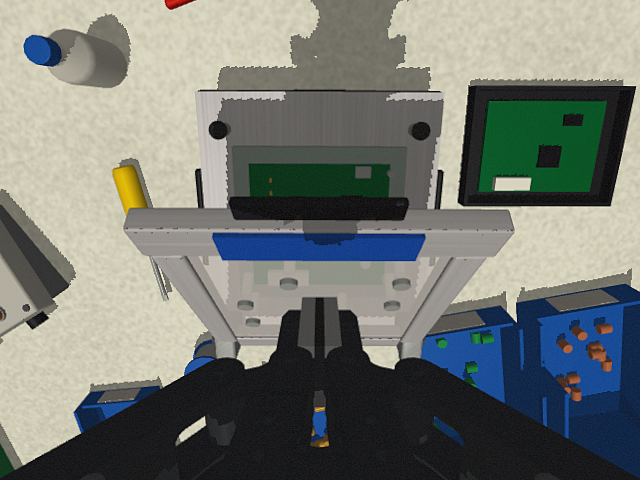

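The pad's centre is seen at (317,247), where (317,249) was predicted, so the lid measurement holds. The shut fingers are right behind it.

Emit:
jog_arm:
  turn:
    - [0,0,0]
    - [0,0,0]
    - [0,0,0]
    - [0,0,0]
    - [0,0,0]
    - [0,0,0]
    - [0,0,0]
    - [0,0,0]
    - [0,0,0]
    - [0,0,0]
    - [0,0,0]
  delta_pos:
    - [0,0,0.018]
    - [0,0,0.018]
    - [0,0,0.019]
    - [0,0,0.005]
    - [0.0066,0,0.0071]
    - [0.0066,0,0.0071]
    - [0.0064,0,0.0085]
    - [0.0064,0,0.0085]
    - [0.0055,0,0.009]
    - [0.0055,0,0.009]
    - [0,0,0]
  gripper: [0,0,0,0,0,0,0,0,0,0,0]

```text
time: 2.73
tool_pos: [0.518, 0.2184, 0.2196]
tcp_rot: [-0.3, -3.123, 0.001]
wrist_force: [-0.6, 0.2, 0.0]
width: -0.001
grip_force: 0.0
```

```bash
python3 - <<'E'
from h import *
im=vision.read_camera("wrist"); sc=vision.read_camera("scene")
cv2.imwrite("pics/w2.png",np.hstack([cv2.resize(im,(400,300)),cv2.resize(sc[80:290,280:560],(400,300))])[:,:,::-1])
E
```

```text
(no output)
```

View pics/w2.png

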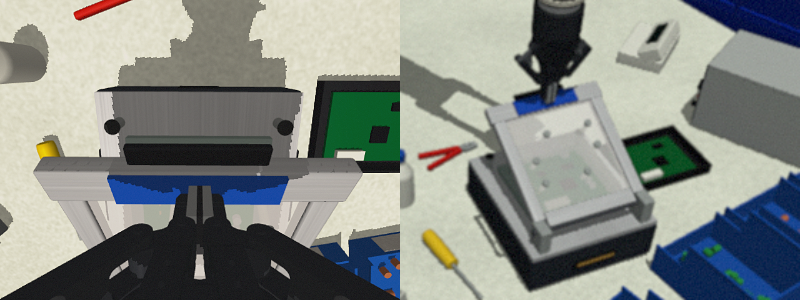

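The lid is moving down, with the fingertips on the blue pad (tip at about (197,190) in the left half); the push is working.

Emit:
jog_arm:
  turn:
    - [0,0,0]
    - [0,0,0]
    - [0,0,0]
    - [0,0,0]
    - [0,0,0]
    - [0,0,0]
    - [0,0,0]
    - [0,0,0]
    - [0,0,0]
  delta_pos:
    - [0.004,0,0.0095]
    - [0.004,0,0.0095]
    - [0.0036,0,0.0099]
    - [0.0036,0,0.0099]
    - [0.0026,0,0.0102]
    - [0.0026,0,0.0102]
    - [0.0012,0,0.0102]
    - [0.0012,0,0.0102]
    - [0,0,0]
  gripper: [0,0,0,0,0,0,0,0,0]

```text
time: 3.58
tool_pos: [0.4964, 0.2215, 0.1392]
tcp_rot: [-0.3, -3.123, 0.004]
wrist_force: [-0.3, 0.4, -0.4]
width: -0.001
grip_force: 0.0
```

Emit:
jog_arm:
  turn:
    - [0,0,0]
    - [0,0,0]
    - [0,0,0]
    - [0,0,0]
  delta_pos:
    - [0,0,0.004]
    - [0,0,0.003]
    - [0,0,0.002]
    - [0,0,0]
  gripper: [0,0,0,0]

```text
time: 3.92
tool_pos: [0.4982, 0.2221, 0.133]
tcp_rot: [-0.301, -3.127, 0.001]
wrist_force: [-0.0, 0.2, -0.5]
width: 0.0
grip_force: 0.0
```

Emit:
jog_arm:
  turn:
    - [0,0,0]
    - [0,0,0]
    - [0,0,0]
    - [0,0,0]
  delta_pos:
    - [0,0,0.0015]
    - [0,0,0.0015]
    - [0,0,0]
    - [0,0,0]
  gripper: [0,0,0,0]

```text
time: 4.25
tool_pos: [0.4986, 0.2224, 0.1306]
tcp_rot: [0.301, 3.126, 0.0]
wrist_force: [0.4, -0.4, 1.8]
width: -0.003
grip_force: 0.5
```

Emit:
jog_arm:
  turn:
    - [0,0,0]
    - [0,0,0]
    - [0,0,0]
    - [0,0,0]
  delta_pos:
    - [0,0,0.001]
    - [0,0,0.001]
    - [0,0,0.001]
    - [0,0,0]
  gripper: [0,0,0,0]

```text
time: 4.58
tool_pos: [0.4987, 0.2225, 0.1304]
tcp_rot: [0.301, 3.126, -0.0]
wrist_force: [-7.2, -3.3, 17.2]
width: 0.003
grip_force: 8.4
```

```bash
python3 - <<'E'
from h import *
im=vision.read_camera("wrist"); sc=vision.read_camera("scene")
cv2.imwrite("pics/w3.png",np.hstack([cv2.resize(im,(400,300)),cv2.resize(sc[80:290,280:560],(400,300))])[:,:,::-1])
E
```

```text
(no output)
```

View pics/w3.png

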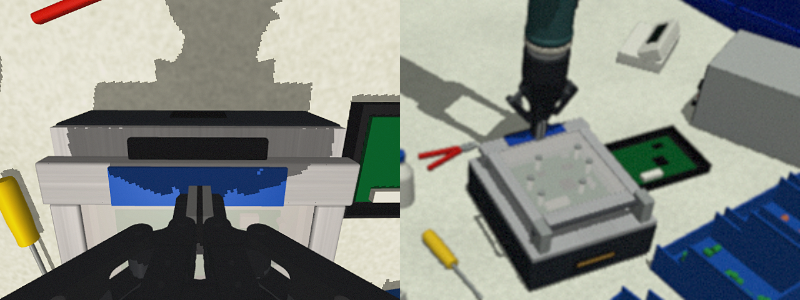

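The lid is level and shut (hard stop felt at z = 0.1304, 17 N). Now rise and go over to the control box.

Emit:
jog_arm:
  turn:
    - [0,0,0]
    - [0,0,0]
    - [0,0,0]
    - [0,0,0]
    - [0,0,0]
    - [0,0,0]
    - [0,0,0]
    - [0,0,0]
    - [0,0,0]
    - [0,0,0]
    - [0,0,0]
    - [0,0,0]
    - [0,0,0]
    - [0,0,0]
    - [0,0,0]
    - [0,0,0]
    - [0,0,0]
    - [0,0,0]
  delta_pos:
    - [0,0,-0.01]
    - [0,0,-0.025]
    - [0,0,-0.025]
    - [0,0,-0.025]
    - [-0.0146,-0.0332,0]
    - [-0.0146,-0.0332,0]
    - [-0.0146,-0.0332,0]
    - [-0.0146,-0.0332,0]
    - [-0.0146,-0.0332,0]
    - [-0.0146,-0.0332,0]
    - [-0.0146,-0.0332,0]
    - [-0.0146,-0.0332,0]
    - [-0.0146,-0.0332,0]
    - [-0.0146,-0.0332,0]
    - [-0.0146,-0.0332,0]
    - [-0.0146,-0.0332,0]
    - [-0.0146,-0.0332,0]
    - [-0.0146,-0.0332,0]
  gripper: [0,0,0,0,0,0,0,0,0,0,0,0,0,0,0,0,0,0]

```text
time: 6.18
tool_pos: [0.6107, -0.2746, 0.2124]
tcp_rot: [0.301, 3.127, 0.0]
wrist_force: [0.3, 0.1, 0.4]
width: 0.001
grip_force: 0.0
```

Emit:
jog_arm:
  turn:
    - [0,0,0.103]
    - [0,0,0.103]
    - [0,0,0.103]
    - [0,0,0.103]
    - [0,0,0.103]
    - [0,0,0.103]
    - [0,0,0.103]
    - [0,0,0.103]
    - [0,0,0.103]
    - [0,0,0.103]
    - [0,0,0]
    - [0,0,0]
  delta_pos:
    - [0,0,0]
    - [0,0,0]
    - [0,0,0]
    - [0,0,0]
    - [0,0,0]
    - [0,0,0]
    - [0,0,0]
    - [0,0,0]
    - [0,0,0]
    - [0,0,0]
    - [0,0,0]
    - [0,0,0]
  gripper: [0,0,0,0,0,0,0,0,0,0,0,0]

```text
time: 7.18
tool_pos: [0.6104, -0.2727, 0.2123]
tcp_rot: [1.798, 2.576, 0.0]
wrist_force: [0.8, 0.3, 0.1]
width: -0.001
grip_force: 0.0
```

```bash
python3 - <<'E'
from h import *
s=read_state(); im=vision.read_camera("wrist"); cv2.imwrite("pics/w4.png",im[:,:,::-1])
np.save("s4.npy",np.r_[s["tool_pos"],s["tcp_rot"]])
print(s["tool_pos"],s["q"],np.round(Ro.from_rotvec(s["tcp_rot"]).as_matrix(),3))
for P in [(.6009,-.2447,.0738),(.5803,-.1875,.0626)]: print(project("wrist",P,s))
E
```

```text
[ 0.61044971 -0.27274462  0.2123345 ] [-4.57480835e-01  2.63481359e-01  1.63974186e+00  9.55638105e-05
  1.23822009e+00 -8.09356791e-01] [[-0.345  0.939  0.   ]
 [ 0.939  0.345  0.   ]
 [-0.     0.    -1.   ]]
[320.54056665 184.42730553]
[321.1307369   93.02583092]
```

View pics/w4.png

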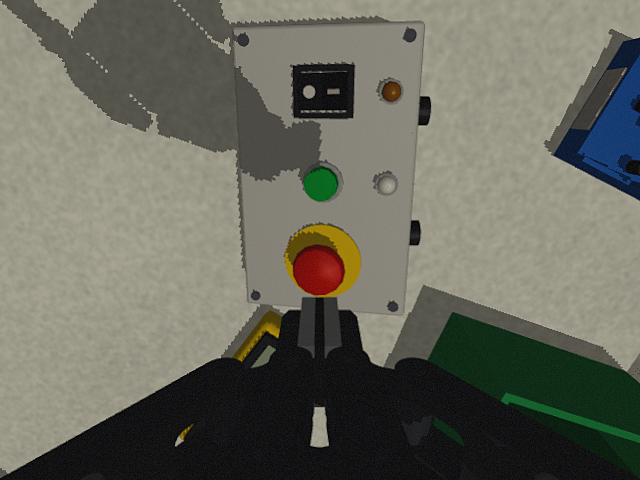

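The picture shows the rocker frame centred at about (323.5,91.5) with bar on the right (far, off), green cap at (321,183), red below at (319,270).

```bash
python3 - <<'E'
from h import *
np.set_printoptions(precision=4,suppress=True)
a=np.load("s4.npy"); s=dict(tool_pos=a[:3],tcp_rot=a[3:])
im=cv2.imread("pics/w4.png")[:,:,::-1].copy()
g=plane("wrist",blob(im,"green",(295,160,350,205))[0],.0738,s)
k=cv2.inRange(cv2.cvtColor(im,cv2.COLOR_RGB2GRAY)[55:128,283:364],0,75)
cs,_=cv2.findContours(k,0,2); c=max(cs,key=cv2.contourArea); r=cv2.minAreaRect(c); ctr=np.array(r[0])+[283,55]; print(r,ctr)
K=plane("wrist",ctr,.063,s); print("green",g,"rocker frame top",K)
yb=.35; bx=np.array([np.cos(yb),np.sin(yb),0]); by=np.array([-bx[1],bx[0],0]); print("rel",(K-g)@bx,(K-g)@by)
R=Ro.from_rotvec(s["tcp_rot"]).as_matrix()
t=K+.009*bx
for P in (t,g): print(P,"tool delta",R.T@(P-s["tool_pos"]))
E
```

```text
((39.0, 35.0), (56.0, 64.0), 90.0) [322.  90.]
green [ 0.6007 -0.2442  0.0738] rocker frame top [ 0.5802 -0.1855  0.063 ]
rel 0.0008851907843892386 0.06216374140606449
[ 0.5886 -0.1824  0.063 ] tool delta [0.0923 0.0106 0.1493]
[ 0.6007 -0.2442  0.0738] tool delta [0.0302 0.0006 0.1385]
```

Emit:
jog_arm:
  turn:
    - [0,0,0]
    - [0,0,0]
    - [0,0,0]
    - [0,0,0]
    - [0,0,0]
    - [0,0,0]
    - [0,0,0]
    - [0,0,0]
    - [0,0,0]
    - [0,0,0]
    - [0,0,0]
  delta_pos:
    - [0.0307,0.0039,0]
    - [0.0307,0.0039,0]
    - [0.0307,0.0039,0]
    - [0,0,0]
    - [0,0,0.0254]
    - [0,0,0.0254]
    - [0,0,0.0254]
    - [0,0,0.0254]
    - [0,0,0.0254]
    - [0,0,0]
    - [0,0,0]
  gripper: [0,0,0,0,0,0,0,0,0,0,0]

```text
time: 8.15
tool_pos: [0.5884, -0.182, 0.0838]
tcp_rot: [-1.798, -2.571, 0.002]
wrist_force: [0.1, -0.6, 0.1]
width: -0.004
grip_force: 0.0
```

Emit:
jog_arm:
  turn:
    - [0,0,0]
    - [0,0,0]
    - [0,0,0]
    - [0,0,0]
    - [0,0,0]
    - [0,0,0]
    - [0,0,0]
    - [0,0,0]
    - [0,0,0]
  delta_pos:
    - [0,0,0.004]
    - [0,0,0.003]
    - [0,0,0.003]
    - [0,0,0.002]
    - [0,0,0.002]
    - [0,0,0.002]
    - [0,0,0.002]
    - [0,0,0]
    - [0,0,0]
  gripper: [0,0,0,0,0,0,0,0,0]

```text
time: 8.9
tool_pos: [0.5912, -0.1825, 0.0687]
tcp_rot: [1.8, 2.571, 0.002]
wrist_force: [1.9, 0.9, 4.3]
width: -0.004
grip_force: 1.6
```

Emit:
jog_arm:
  turn:
    - [0,0,0]
    - [0,0,0]
    - [0,0,0]
    - [0,0,0]
    - [0,0,0]
  delta_pos:
    - [0,0,0.001]
    - [0,0,0.001]
    - [0,0,0.001]
    - [0,0,0]
    - [0,0,0]
  gripper: [0,0,0,0,0]

```text
time: 9.32
tool_pos: [0.5915, -0.1825, 0.0681]
tcp_rot: [1.8, 2.571, 0.002]
wrist_force: [-2.8, 2.9, 17.1]
width: 0.001
grip_force: 8.6
```

Emit:
jog_arm:
  turn:
    - [0,0,0]
    - [0,0,0]
    - [0,0,0]
    - [0,0,0]
  delta_pos:
    - [0,0,0.001]
    - [0,0,0.001]
    - [0,0,0]
    - [0,0,0]
  gripper: [0,0,0,0]

```text
time: 9.65
tool_pos: [0.5916, -0.1825, 0.0678]
tcp_rot: [1.8, 2.571, 0.002]
wrist_force: [-5.8, 5.1, 26.7]
width: -0.001
grip_force: 13.2
```

Emit:
jog_arm:
  turn:
    - [0,0,0]
    - [0,0,0]
    - [0,0,0]
    - [0,0,0]
    - [0,0,0]
    - [0,0,0]
    - [0,0,0]
  delta_pos:
    - [0,0,-0.01]
    - [0,0,-0.02]
    - [0,0,-0.02]
    - [-0.031,0,-0.02]
    - [-0.031,-0.006,-0.02]
    - [-0.031,-0.006,-0.02]
    - [0,0,0]
  gripper: [0,0,0,0,0,0,0]

```text
time: 10.23
tool_pos: [0.6124, -0.2802, 0.1771]
tcp_rot: [1.801, 2.564, -0.003]
wrist_force: [1.4, -0.7, 0.3]
width: 0.002
grip_force: 0.0
```

```bash
python3 - <<'E'
from h import *
s=read_state(); im=vision.read_camera("wrist"); sc=vision.read_camera("scene")
a=cv2.imread("pics/w4.png")[:,:,::-1]
f=lambda i:cv2.resize(i[40:220,230:430],(390,351),interpolation=3)
cv2.imwrite("pics/w5.png",np.hstack([f(a),f(im)])[:,:,::-1])
np.save("s5.npy",np.r_[s["tool_pos"],s["tcp_rot"]]); cv2.imwrite("pics/w5full.png",im[:,:,::-1])
g=blob(im,"green",(285,140,360,215))[0]; G=plane("wrist",g,.0738,s)
print(g,G,Ro.from_rotvec(s["tcp_rot"]).as_matrix().T@(G-s["tool_pos"]))
E
```

```text
[321.20055874 179.70695486] [ 0.60072051 -0.24408866  0.0738    ] [0.03871709 0.00094061 0.10303567]
```

View pics/w5.png

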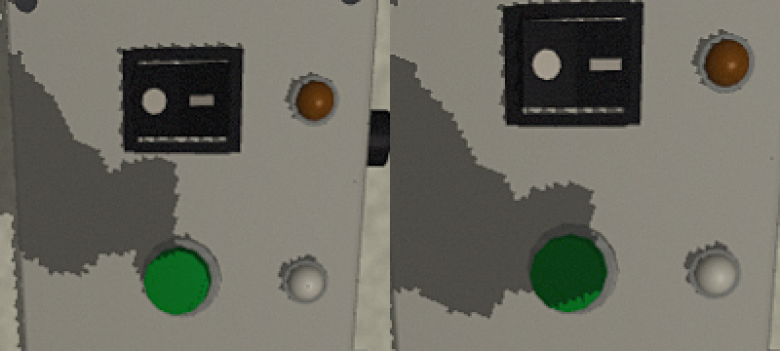

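Right half: the marks have shifted toward the far side (ring–bar spacing grew 7.5 %, the value for a full throw), so the rocker is on. Now the green button.

Emit:
jog_arm:
  turn:
    - [0,0,0]
    - [0,0,0]
    - [0,0,0]
    - [0,0,0]
    - [0,0,0]
    - [0,0,0]
    - [0,0,0]
    - [0,0,0]
    - [0,0,0]
  delta_pos:
    - [0.0195,0.0005,0]
    - [0.0195,0.0005,0]
    - [0,0,0]
    - [0,0,0.0225]
    - [0,0,0.0225]
    - [0,0,0.0225]
    - [0,0,0.0225]
    - [0,0,0]
    - [0,0,0]
  gripper: [0,0,0,0,0,0,0,0,0]

```text
time: 11.08
tool_pos: [0.5953, -0.2351, 0.0795]
tcp_rot: [-1.797, -2.569, 0.002]
wrist_force: [0.6, -0.1, -0.1]
width: 0.004
grip_force: 0.0
```

Emit:
jog_arm:
  turn:
    - [0,0,0]
    - [0,0,0]
    - [0,0,0]
    - [0,0,0]
    - [0,0,0]
    - [0,0,0]
    - [0,0,0]
  delta_pos:
    - [0,0,0.004]
    - [0,0,0.004]
    - [0,0,0.003]
    - [0,0,0.003]
    - [0,0,0.002]
    - [0,0,0]
    - [0,0,0]
  gripper: [0,0,0,0,0,0,0]

```text
time: 11.67
tool_pos: [0.6, -0.2369, 0.0689]
tcp_rot: [1.8, 2.57, 0.003]
wrist_force: [1.6, 3.0, 6.0]
width: -0.003
grip_force: 3.3
```

Emit:
jog_arm:
  turn:
    - [0,0,0]
    - [0,0,0]
    - [0,0,0]
    - [0,0,0]
  delta_pos:
    - [0,0,0.001]
    - [0,0,0.001]
    - [0,0,0]
    - [0,0,0]
  gripper: [0,0,0,0]

```text
time: 12.0
tool_pos: [0.6003, -0.2369, 0.0686]
tcp_rot: [1.8, 2.57, 0.003]
wrist_force: [-1.2, 4.2, 15.1]
width: -0.002
grip_force: 7.3
```

Green is at its hard stop (15 N, z 0.0686 as computed for fully in). Release and check.

Emit:
jog_arm:
  turn:
    - [0,0,0]
    - [0,0,0]
    - [0,0,0]
    - [0,0,0]
    - [0,0,0]
    - [0,0,0]
    - [0,0,0]
    - [0,0,0]
    - [0,0,0]
    - [0,0,0]
  delta_pos:
    - [0,0,-0.01]
    - [0,0,-0.02]
    - [0,0,-0.03]
    - [0,0,-0.03]
    - [0,0,-0.03]
    - [-0.02,0,-0.02]
    - [-0.02,0,0]
    - [0,0,0]
    - [0,0,0]
    - [0,0,0]
  gripper: [0,0,0,0,0,0,0,0,0,0]

```text
time: 12.83
tool_pos: [0.6106, -0.2739, 0.2034]
tcp_rot: [-1.801, -2.571, 0.0]
wrist_force: [-0.3, -0.0, -0.6]
width: -0.001
grip_force: 0.0
```

```bash
python3 - <<'E'
from h import *
s=read_state(); im=vision.read_camera("wrist"); sc=vision.read_camera("scene"); print(s["tool_pos"],s["wrist_force"])
cv2.imwrite("pics/end.png",np.hstack([cv2.resize(im[20:320,160:480],(400,375)),cv2.resize(sc[90:371,150:450],(400,375))])[:,:,::-1])
E
```

```text
[ 0.61061001 -0.27388217  0.20339106] [-0.27490062 -0.02968092 -0.55187059]
```

View pics/end.png

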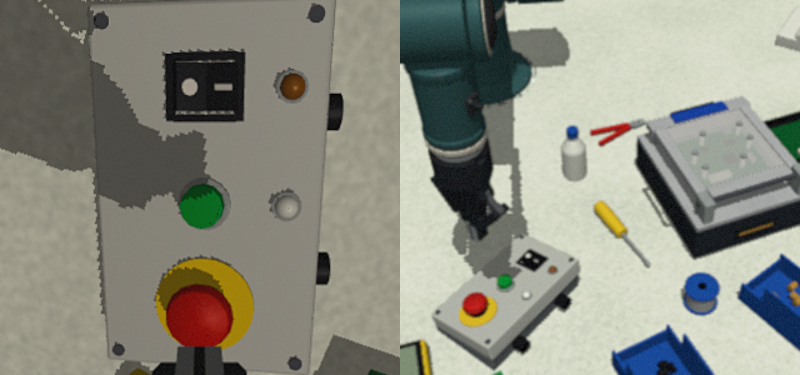

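The lid is shut, the rocker is on, green (203,205) and red (199,317) are out, the loose things stand where they were, and the arm is clear.

```bash
python3 -c "
from workcell import ticket; print(ticket.finish_job())"
```

```text
the job is handed in; nothing more can be done
None
```

I pushed the lid shut, switched the rocker on, then pressed and released the green button, and handed the job in; no verdict came back, but the last pictures and the forces felt show every step done.

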